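# Show a wound coil to the inspection camera

### The job

The terminals of the copper-wound coil are to be inspected: slide it straight up off its spindle and carry it, upright all the way, to the inspection camera. Finish holding it still in the air, upright, with its black terminal block turned squarely to the lens, centred on the lens and 80 mm in front of it; the program ends while the gripper still holds the coil. Leave the green coil on its spindle, do not touch the camera, and do not disturb the other things on the bench.

Things in the scene. Friction and masses are not known exactly. Their poses are not given: they have to be found in the camera images.
- copper_coil: Coil to show, 34 mm high: white bobbin, two round flanges of 54 mm diameter (heights 0-4 and 30-34 mm), copper winding (44 mm) between, bore 22 mm; 0.1 to 0.2 kg. Origin: centre of its underside; z up the bore; x points to the black terminal block (x 26 to 42 mm, 20 mm wide, heights 16-34). Graspable from above across both flanges along its y; fingertips may reach 10 mm below its underside.
- copper_coil_terminals (a point): Centre of the outer face of the copper coil's terminal block (two brass screws): at x = 42, y = 0, z = 25 mm of the coil. Axes as the coil's.
- green_coil: A second coil of the same shape and size but wound in green on a black bobbin, on the other spindle. To be left there. Axes as for the copper coil.
- winding_stand: Fixed aluminium plate 240 x 90 x 12 mm, long in x, on the bench; origin under its centre. Steel spindles at x = -70 and +70 mm, 17 mm diameter, tops 81 mm above the bench. Coils sit on shoulders (30 mm diameter) 30 mm above the bench: a coil must rise 51 mm to be clear. Either coil on either spindle, its terminals turned up to 1.55 rad either side of straight ahead (world +x).
- camera_head: Fixed grey inspection camera head 58 x 50 x 50 mm on a tube; its black lens barrel, with a white light ring round the glass, points along the head's -x, level and more or less towards the robot. Origin at the centre of the underside of the grey body, z up. Its height differs from run to run (lens 215 to 275 mm above the bench).
- lens (a point): Centre of the lens glass, on the optical axis: 61 mm ahead (-x) of the head's origin and 25 mm above it. Axes as the head's: the lens looks along -x, so the terminal block's face belongs at x = -80 mm, y = 0, z = 0 of this frame, with the coil's x axis along this x axis.
- camera_stand: The camera's fixed stand, straight under the head: dark foot 75 x 90 x 12 mm with an upright tube of 24 mm diameter. Origin under the foot's centre.
- gear_a: Bystander: steel spur gear with hub, 60 mm across, 22 mm high, lying on the bench. Origin under its centre.
- tape_roll: Bystander: roll of yellow tape lying flat, 68 mm across, 19 mm high. Origin under its centre.
- knob_b: Bystander: black star knob with upright stud, 38 mm across, 43 mm high. Origin under its centre.
- driver_red: Bystander: screwdriver with red handle, 185 mm long, lying on the bench. Origin under its middle.
- marker: Bystander: white marker pen with a dark cap, 136 mm long, lying on the bench.
- fitting_g: Bystander: small brass hose fitting, 40 mm long, lying on the bench.
- bearing: Bystander: steel ball bearing lying flat, 44 mm across, 13 mm high.
Mind the look-alikes: they are no part of the job. Leave any blue or red look-alike of the copper_coil alone.

How it is judged (in metres and radians):
On the way:
1. the copper coil is drawn up clear of its spindle, in the gripper (contact force between copper_coil and the fingers above 1 N and contact force between copper_coil and winding_stand below 0.05 N and contact force between copper_coil and green_coil below 0.05 N and z of copper_coil in the frame of winding_stand above 0.083 m), for 0.1 s.
At the end, for the whole second after the job is handed in: The gripper alone holds the copper coil, at rest in the air: its terminal face 60 to 100 mm before the lens, within 15 mm of the optical axis sideways and in height, turned to the lens within 0.2 rad, upright within 0.17 rad. The green coil is within 10 mm of its start (contact force between copper_coil and the fingers above 1 N and contact force between copper_coil and winding_stand below 0.05 N and contact force between copper_coil and green_coil below 0.05 N and x of copper_coil_terminals in the frame of lens between -0.1 and -0.06 m and y of copper_coil_terminals in the frame of lens between -0.015 and 0.015 m and z of copper_coil_terminals in the frame of lens between -0.015 and 0.015 m and x of copper_coil in the frame of lens below -0.098 m and angle between the x axis of copper_coil and the x axis of lens, either way round below 0.2 rad and angle between copper_coil's own z axis and vertical below 0.17 rad and linear speed of copper_coil below 0.02 m/s and angular speed of copper_coil below 0.2 rad/s and height (world z) of copper_coil above 0.12 m and distance of green_coil from where it was at the start of the episode below 0.01 m); the arm keeps its last pose, push and grip.
It fails at once if the copper coil is tipped more than 0.35 rad (angle between copper_coil's own z axis and vertical above 0.35 rad).
It fails at once if the green coil is moved more than 10 mm (distance of green_coil from where it was at the start of the episode above 0.01 m).
It fails at once if the camera or its stand is touched (contact force between any of camera_head, camera_stand and anything else above 0.5 N).
It fails at once if a bystander is moved more than 15 mm (distance of any of gear_a, tape_roll, knob_b, driver_red, marker, fitting_g, bearing from where it was at the start of the episode above 0.015 m).
It also fails if it takes over 38 s, if anything falls off the work surface, if the arm or the gripper's body presses on something with over 40 N, if the wrist force passes 120 N, or if a joint passes its speed limit or range.

### The arm

A 6-joint arm with a two-finger parallel gripper is mounted at the origin on a cart in front of the work surface, level with it; the furniture and walls round the work are solid. World frame = base frame: x ahead of the robot, y to its left, z up, the work surface at z = 0. Lengths are in mm, angles in rad, forces in N, time in s.
With the tool pointing down it reaches from about 350 to 975 mm from the base axis. Payload 4.9 kg.
Tool frame: the origin (TCP) lies midway between the tips of the shut fingers; the grasp point (between the pads) lies 19 mm behind it; y points along the fingers, z is the direction in which the jaws open and shut, and the axes are right-handed (so a half turn about y gives the same grasp; the last joint's range is limited). The gripper opens to 85 mm and grips with 20 to 120 N. Pads are 22 mm wide; open, the fingers measure 114 mm over their backs; the gripper's body (76 mm by 85 mm) begins 54 mm behind the grasp point. The pads swing forward as they close: fully open they stand 13 mm farther back than shut.
Start: joints at [1.206, 0.053, 1.613, -0, 1.476, -0.119], TCP at [152.073, 606.197, 231.304] pointing down, gripper open.
Joint ranges: [-3.01, 3.01], [-1.01, 2.22], [0.06, 2.58], [-1.02, 4.17], [0.09, 2.62], [-3.14, 3.14]. Speed limits (rad/s): [2.57, 2.57, 3.14, 3.14, 3.14, 3.14].

### API

Orientations are given as a 3x3 rotation matrix whose columns are the frame's x, y, z axes.
In Python, from rig import sensors, imaging, workorder gives the robot as it stands.
- The arm moves only by the tool carry_out, never from a script. Its argument "motion" is a list of rows, each a list of 3 entries, a list of its own where there are three numbers: the opening, from 0 (shut) to 1 (fully open), then the shift along the tool's x, y, z scaled (see below), then the turn about the tool's y scaled (see below). A call has 1 to 8 rows; each row is the pose to reach, as a shift and turn from the pose commanded when the call began, along the tool's axes at that moment, turning the shorter way round; what a row does not reach only later rows make up. The controller multiplies each number of a shift by 0.1 m and each number of a turn by 180 degrees. A row lasts 1/10 s, in which the tool goes at most 50 mm and 8.59 degrees, less where a joint would pass 70% of its speed; a pose out of reach is approached as far as the arm can. A call with a number of a shift or a turn outside -1 to 1 is refused whole. A call with a gripper value outside its range is refused whole. The fingers move at their own pace and stop on an object; "force" is the grip in N (left out, the last holds). Time passes only in rows, so rows that repeat a pose let the fingers close. It gives the time, the measured TCP pose, the force and the opening at its end, in the units of the state.
- sensors.read_state(): the state, without advancing time (a new reading comes with each control period).
- imaging.capture(name): name is "scene" or "top" or "wrist"; returns the picture (480x640x3 uint8, red, green, blue); there is no depth.
- imaging.get_calibration(name): a dict with "camera_matrix" (3x3 intrinsics, pixels), "rvec" (rotation vector, rad) and "tvec" (3), from world to camera coordinates, as OpenCV has them. Camera axes: x right, y down, z forward; pixel columns grow to the right and rows downward; lengths in mm; the calibration is good to about 2 mm. A picture is of the moment at which its call begins: read the wrist's pose just before it. get_calibration takes no time and is no camera call; for the wrist camera it gives the pose at the moment of the call.
- workorder.sign_off(): hands the job in, once; it reports no verdict.
Trained networks look in the newest picture that a camera, given by its name, has taken for a name from the list of things; names that differ only in an ending like _2 or _b are one class to them, and where a whole thing is asked for, a point or a joint stands for the part that bears it (a point fixed in the world has none). Each returns a list of dicts, best first, with "p" (0 to 1); they miss things now and then, are a little off and sometimes report something else, mostly with a low value. They report only what shows in the picture. A call takes as long as a camera call. They do not tell look-alikes from the thing itself.
- imaging.outline_of(camera, target): "pixels" (480x640 bool, what is visible of it) and "rect" ([left, top, right, bottom] in pixels, round what is visible of it).
The state is a dict: "t": time; "joint_pos": joint angles; "qd": joint speeds; "effort": joint torques, N m; "tcp_pos": TCP position; "ee_rot": TCP orientation; "ft_force": force on the tool from outside, world axes, zero at the start; "wrist_torque": the same for the moment, N m; "width": opening from 0.0 (shut) to 1.0 (fully open).
Only numpy, scipy, OpenCV 4.12 (cv2) and the standard library are available. Lean on these libraries where they do the work, as an engineer would, in place of code of your own. Each camera call takes 0.05 s, during which the arm holds its last target.

## Working session

There is one attempt and no reset: what is moved stays moved. The work goes in short steps, Python scripts to look and compute and a tool call to move; the robot and the scene stay as the last step left them, time stands still between calls to the robot, and variables do not carry over. Pictures are saved under pics/ and viewed, and the job is handed in when it is done.

Besides the shell and the picture viewer there is one more tool, called after "Emit:" as name(argument=value, ...) on one line, values as JSON. carry_out: Moves the arm, as the interface text tells. Its arguments: {"type":"object","properties":{"motion":{"type":"array"},"force":{"type":"number"}},"required":["motion"]}

```bash
ls; mkdir -p pics
python3 - <<'E'
from rig import sensors, imaging
import cv2
s=sensors.read_state();print(s)
for n in("scene","top","wrist"):
    im=imaging.capture(n);cv2.imwrite(f"pics/{n}0.png",im[:,:,::-1]);c=imaging.get_calibration(n);print(n,c)
E
```

```text
pics
{'t': 0.0, 'joint_pos': array([ 1.20598037e+00,  5.33867678e-02,  1.61428670e+00,  3.95788315e-05,
        1.47600550e+00, -1.19006190e-01]), 'qd': array([ 9.33941542e-04,  8.19385892e-04,  1.60995731e-03, -8.26000157e-04,
        7.76346051e-05, -7.37990783e-04]), 'effort': array([ 8.87588158e-05, -3.93692207e+01, -3.70173597e+01, -1.87612051e-05,
        7.03830548e-03,  5.71309187e-06]), 'tcp_pos': array([151.85832755, 605.63106611, 230.04884097]), 'ee_rot': array([[ 9.69939559e-01, -7.81157709e-04,  2.43344696e-01],
       [-2.43345781e-01, -1.93495494e-03,  9.69937672e-01],
       [-2.86813269e-04, -9.99997823e-01, -2.06688077e-03]]), 'ft_force': array([0.4353319 , 0.40486145, 0.39996369]), 'wrist_torque': array([-0.00635112,  0.04083855,  0.00425697]), 'width': 1.0027796575415184}
scene {'camera_matrix': array([[456.27809485,   0.        , 314.83260949],
       [  0.        , 456.27809485, 237.81423657],
       [  0.        ,   0.        ,   1.        ]]), 'rvec': array([ 2.16293942, -0.58562877,  0.29432442]), 'tvec': array([-379.77958807,  414.64301064,  776.66570112])}
top {'camera_matrix': array([[597.06110866,   0.        , 318.27690957],
       [  0.        , 597.06110866, 240.84478185],
       [  0.        ,   0.        ,   1.        ]]), 'rvec': array([ 2.14878822, -2.15850233,  0.15892753]), 'tvec': array([ 161.62957865,  543.20128375, 1727.81064932])}
wrist {'camera_matrix': array([[351.58365355,   0.        , 321.80699236],
       [  0.        , 351.58365355, 240.657366  ],
       [  0.        ,   0.        ,   1.        ]]), 'rvec': array([-2.2572737 , -1.76224141, -0.29237624]), 'tvec': array([-623.70400787,  -42.44323673,  381.98920882])}
```

View pics/scene0.png

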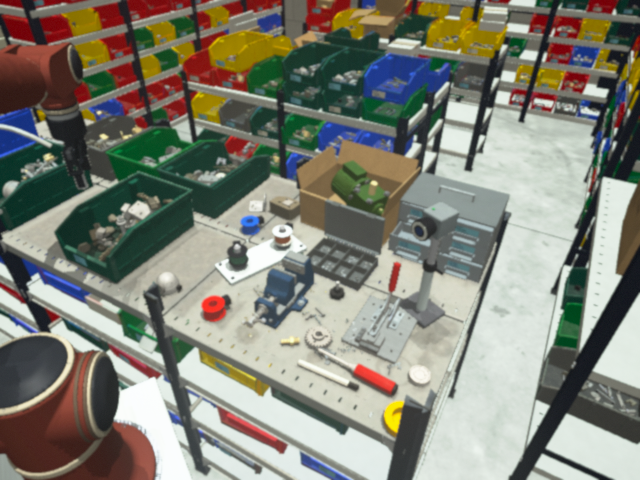

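View pics/top0.png

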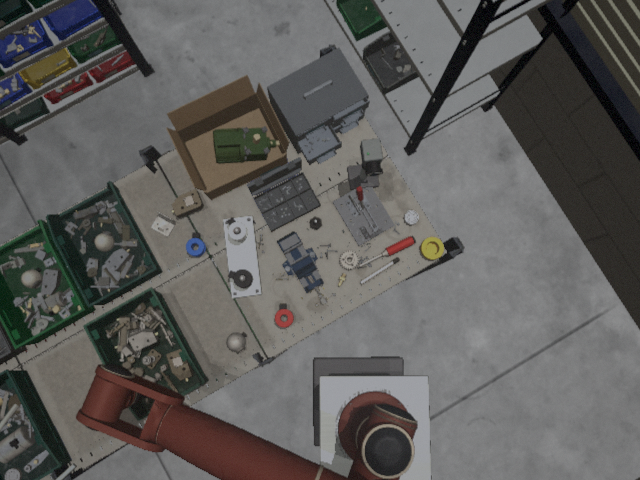

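View pics/wrist0.png

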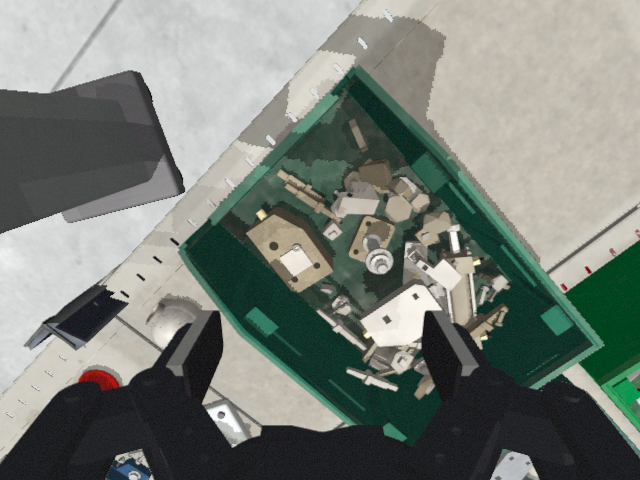

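The scene camera shows the copper coil, white bobbin, on the far spindle at about scene (283,238) / top (238,232). The green coil is at (238,257) / (240,280). Look-alikes are blue at scene (250,224) / top (195,247) and red at scene (214,307) / top (284,317). The camera head is at scene (435,225) / top (371,155). I'll check this in close crops.

```bash
cat > h.py <<'E'
import numpy as np, cv2
from rig import sensors, imaging
def cal(n):
    c=imaging.get_calibration(n);R=cv2.Rodrigues(np.array(c['rvec']))[0];return np.array(c['camera_matrix']),R,np.array(c['tvec']).ravel()
def ray(c,u,v):
    K,R,t=c;d=R.T@np.linalg.inv(K)@np.array([u,v,1.]);return -R.T@t,d/np.linalg.norm(d)
def atz(c,u,v,z):
    o,d=ray(c,u,v);return o+d*(z-o[2])/d[2]
def proj(c,P):
    K,R,t=c;p=(R@np.atleast_2d(P).T).T+t;p=p@K.T;return p[:,:2]/p[:,2:]
def tri(obs):
    A=np.zeros((3,3));b=np.zeros(3)
    for c,u,v in obs:
        o,d=ray(c,u,v);M=np.eye(3)-np.outer(d,d);A+=M;b+=M@o
    X=np.linalg.solve(A,b);return X,[proj(c,X)[0]-[u,v] for c,u,v in obs]
E
python3 - <<'E'
from h import *
t=cv2.imread('pics/top0.png');s=cv2.imread('pics/scene0.png')
def crop(im,x,y,w,h,f): return cv2.resize(im[y:y+h,x:x+w],None,fx=f,fy=f,interpolation=cv2.INTER_CUBIC)
cv2.imwrite('pics/ct1.png',np.hstack([crop(t,180,200,100,110,4),crop(t,340,120,60,110,4)]) if 0 else crop(t,180,200,100,110,5))
cv2.imwrite('pics/ct2.png',crop(t,330,120,80,80,7))
cv2.imwrite('pics/cs1.png',crop(s,210,200,110,90,6))
cv2.imwrite('pics/cs2.png',crop(s,390,190,80,140,4))
ct=cal('top');cs=cal('scene')
print('copper',atz(ct,237.5,228,64),atz(cs,282.5,232,64))
print('green',atz(ct,240,278,64))
print('tip1',atz(ct,238,225,81))
for tgt in('copper_coil','green_coil','camera_head','winding_stand','camera_stand'):
  for c in('top','scene'):
    print(tgt,c,[(round(float(o['p']),2),o['rect']) for o in imaging.outline_of(c,tgt)][:4])
E
```

```text
copper [578.89713622 394.75231463  64.        ] [568.50201481 391.68095263  64.        ]
green [432.93011362 385.57488654  64.        ]
tip1 [584.91584196 391.25955543  81.        ]
copper_coil top [(0.83, [184.7, 231.7, 205.2, 257.0]), (0.61, [272.8, 303.5, 292.3, 323.9]), (0.53, [226.4, 216.0, 243.4, 243.1]), (0.18, [362.5, 237.7, 415.5, 268.9])]
copper_coil scene [(0.71, [242.1, 216.8, 265.8, 232.6]), (0.66, [273.2, 224.0, 290.2, 246.0]), (0.66, [200.5, 294.6, 229.4, 322.4]), (0.51, [280.4, 338.1, 299.4, 346.5])]
green_coil top [(0.52, [232.0, 270.6, 251.4, 290.8])]
green_coil scene [(0.69, [228.3, 241.0, 247.7, 265.8])]
camera_head top [(0.74, [360.1, 138.7, 384.0, 176.5])]
camera_head scene [(0.59, [409.3, 199.3, 460.1, 265.5])]
winding_stand top [(0.91, [221.0, 216.9, 262.3, 300.1])]
winding_stand scene [(0.68, [215.7, 227.7, 306.8, 285.9])]
camera_stand top [(0.97, [348.5, 166.8, 376.5, 192.4])]
camera_stand scene [(0.76, [400.1, 259.2, 444.4, 327.8])]
```

View pics/ct1.png

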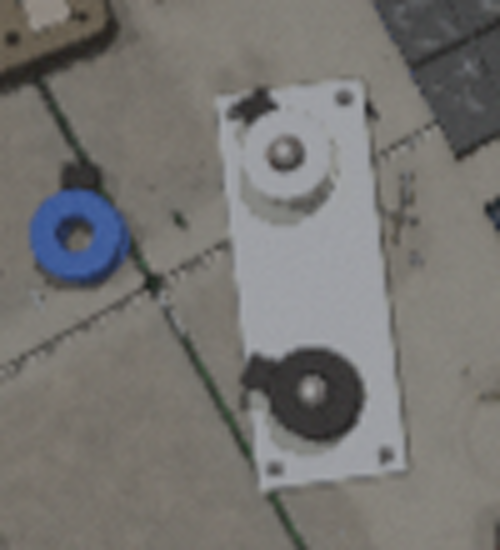

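View pics/ct2.png

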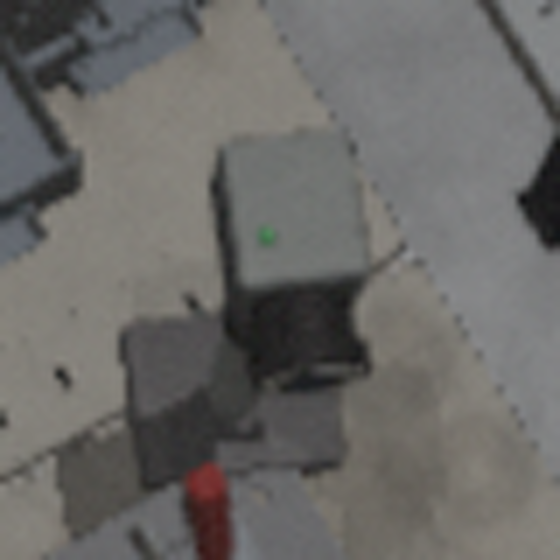

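View pics/cs1.png

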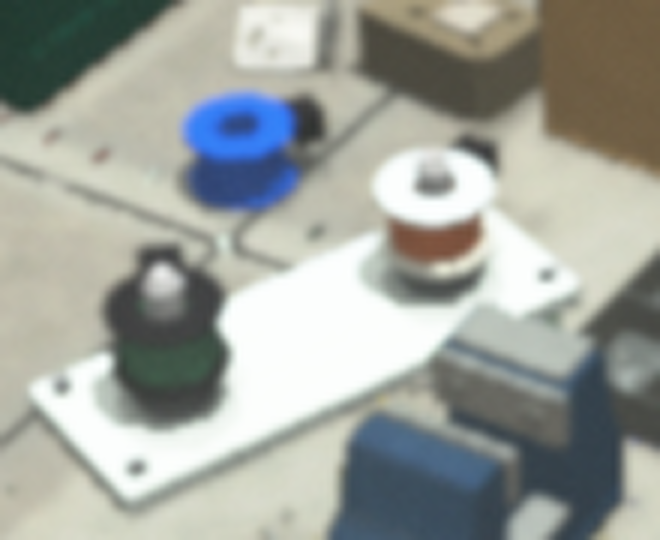

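View pics/cs2.png

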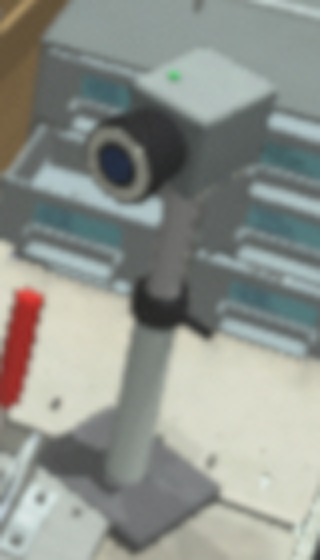

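```bash
cat > fit.py <<'E'
from h import *
from scipy.optimize import least_squares
ct=cal('top');cs=cal('scene')
def rz(a): c,s=np.cos(a),np.sin(a);return np.array([[c,-s,0],[s,c,0],[0,0,1]])
# head: x y z yaw
P=np.array([[29,25,50],[29,-25,50],[-29,-25,50],[-29,25,50]],float)
T=np.array([[222,135],[350,130],[370,275],[240,285]])/7.+[330,120]
S=np.array([[205,48],[275,92],[203,140],[135,82]])/4.+[390,190]
L=np.array([[-61,0,25.]]);SL=np.array([[117,165]])/4.+[390,190]
def res(p):
    f=lambda Q:Q@rz(p[3]).T+p[:3]
    return np.r_[(proj(ct,f(P))-T).ravel(),(proj(cs,f(P))-S).ravel(),(proj(cs,f(L))-SL).ravel()]
r=least_squares(res,[700,0,220,0.]);print('head',r.x,np.round(r.fun,1))
p=r.x;lens=rz(p[3])@L[0]+p[:3];print('lens',lens)
Q=np.array([[120,45,12],[120,-45,12],[-120,-45,12],[-120,45,12.]])
TT=np.array([[218,97],[364,80],[407,468],[263,490]])/5.+[180,200]
f=lambda p:(proj(ct,Q@rz(p[2]).T+[p[0],p[1],0])-TT).ravel()
r=least_squares(f,[500,390,0.]);print('stand',r.x,np.round(r.fun,1));q=r.x
for x in(70,-70):print('spindle',rz(q[2])@[x,0,0]+[q[0],q[1],0])
print('flange top',atz(ct,237.2,231.6,64),'block',atz(ct,254/5+180,106/5+200,64))
print('flange scene',atz(cs,435/6+210,186/6+200,64),'block',atz(cs,475/6+210,158/6+200,64))
print('green',atz(ct,316/5+180,394/5+200,64))
print('driver',tri([(ct,358.5,187.5),(cs,397,263)]))
for k,uv in dict(box_corner=(283,157),box_corner2=(205,193),vise=(290,240)).items():print(k,atz(ct,*uv,100))
E
python3 fit.py
```

```text
head [7.47314696e+02 2.11215097e+01 2.36184409e+02 9.61237730e-02] [-0.6  0.5  0.2 -0.6 -0.   0.2 -0.7  0.7  0.6  0.   2.1  0.1  0.5 -2.1
 -1.5  0.7 -0.8  1.4]
lens [686.59629223  15.26698499 261.1844091 ]
stand [5.01512201e+02 3.85115697e+02 1.24616497e-01] [-0.4 -0.4  0.2 -0.8  0.8  0.8 -0.6  0.4]
spindle [570.96937962 393.81629224   0.        ]
spindle [432.05502258 376.41510241   0.        ]
flange top [568.279109   395.48112651  64.        ] block [599.07957931 414.56698829  64.        ]
flange scene [570.5786523  395.72301342  64.        ] block [596.29869631 405.70376027  64.        ]
green [430.58142073 376.33382514  64.        ]
driver (array([674.65959312,  48.38212364, 162.74899387]), [array([-0.21682118,  0.35157552]), array([ 0.53115418, -0.07910869])])
box_corner [781.44784439 260.97549449 100.        ]
box_corner2 [675.39129068 484.93479781 100.        ]
vise [537.88743027 240.29829466 100.        ]
```

Run:
```python
from h import *
s=sensors.read_state();cw=cal('wrist');R=s['ee_rot'];p=s['tcp_pos'];print(s['t'],p)
o,d=ray(cw,320,240);print('cam in tool',R.T@(o-p),'axis in tool',R.T@d)
print(R.T@(cw[1].T)) # cam axes in tool
# wanted: TCP over coil, yaw .5, z 230
for g in([570,395,230],):
    print('shift tool /100', R.T@(np.array(g)-p)/100)
```

```text
0.65 [152.06358936 606.20602338 231.34619445]
cam in tool [-8.45752678e+01 -1.42967068e+02 -7.93234117e-02] axis in tool [ 0.32453567  0.94585449 -0.00598955]
[[-2.67536656e-04  9.45263970e-01  3.26306536e-01]
 [ 9.90495345e-04 -3.26306137e-01  9.45263627e-01]
 [ 9.99999474e-01  5.76097775e-04 -8.48980709e-04]]
shift tool /100 [ 4.56766202  0.01328692 -1.03167393]
```

Emit:
carry_out(motion=[[1,[0.3,0,-0.1],0],[1,[0.65,0,-0.2],0],[1,[1,0,-0.25],0],[1,[1,0,-0.25],0]])

```text
t: 1.05
tcp_pos: [246.1, 556.2, 231.4]
ee_rot: [[0.969, 0.001, 0.247], [-0.247, -0.0, 0.969], [0.001, -1.0, 0.0]]
ft_force: [0.0, -0.3, 0.2]
width: 0.998
```

Emit:
carry_out(motion=[[1,[0.35,0,-0.1],0],[1,[0.7,0,-0.2],0],[1,[1,0,-0.25],0],[1,[1,0,-0.25],0]])

```text
t: 1.45
tcp_pos: [336.2, 508.0, 231.4]
ee_rot: [[0.969, 0.001, 0.247], [-0.247, -0.0, 0.969], [0.001, -1.0, 0.0]]
ft_force: [-1.0, -1.0, 0.6]
width: 1.002
```

Emit:
carry_out(motion=[[1,[0.35,0,-0.1],0],[1,[0.7,0,-0.2],0],[1,[1,0,-0.25],0],[1,[1,0,-0.25],0]])

```text
t: 1.85
tcp_pos: [426.6, 459.7, 231.3]
ee_rot: [[0.969, 0.001, 0.246], [-0.246, -0.0, 0.969], [0.001, -1.0, 0.0]]
ft_force: [-0.4, -0.5, 0.4]
width: 0.998
```

Emit:
carry_out(motion=[[1,[0.35,0,-0.1],0],[1,[0.7,0,-0.2],0],[1,[1,0,-0.28],0],[1,[1,0,-0.28],0]])

```text
t: 2.25
tcp_pos: [516.4, 408.3, 231.1]
ee_rot: [[0.969, 0.0, 0.246], [-0.246, -0.0, 0.969], [0.0, -1.0, -0.0]]
ft_force: [-0.1, 0.6, -0.4]
width: 1.003
```

Emit:
carry_out(motion=[[1,[0.3,0,0],-0.045],[1,[0.55,0,0],-0.09],[1,[0.55,0,0],-0.135],[1,[0.55,0,0],-0.18],[1,[0.55,0,0],-0.22],[1,[0.55,0,0],-0.22],[1,[0.55,0,0],-0.22]])

```text
t: 2.95
tcp_pos: [567.1, 396.9, 231.3]
ee_rot: [[0.903, -0.0, -0.43], [0.43, 0.0, 0.903], [-0.0, -1.0, 0.001]]
ft_force: [0.7, 0.1, -1.0]
width: 0.996
```

Run:
```python
from h import *
s=sensors.read_state();cw=cal('wrist');im=imaging.capture('wrist')
np.savez('w1.npz',K=cw[0],R=cw[1],t=cw[2],im=im)
cv2.imwrite('pics/w1.png',im[:,:,::-1]);print(s['t'],s['tcp_pos'],s['ee_rot'],s['joint_pos'])
print(proj(cw,[[570.97,393.8,64]]))
```

```text
2.95 [567.11573224 396.86096747 231.3269367 ] [[ 9.02905773e-01 -4.72564688e-04 -4.29838275e-01]
 [ 4.29838452e-01  3.72885452e-04  9.02905735e-01]
 [-2.66400927e-04 -9.99999819e-01  5.39806901e-04]] [ 5.02955403e-01  2.07884917e-01  1.44334234e+00  5.56280166e-04
  1.49059972e+00 -1.51219935e+00]
[[316.92914319 219.888242  ]]
```

View pics/w1.png

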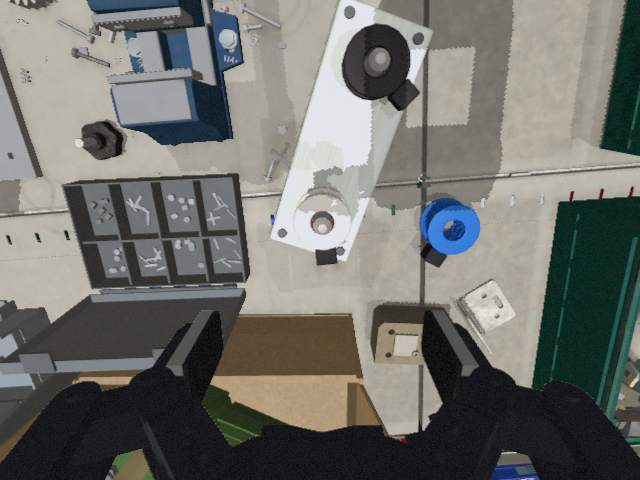

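The wrist view shows the copper coil (white flange) at about (322,222), its block at (326,257), and the green coil at (377,62). I'll crop for a precise measurement.

Run:
```python
import cv2
im=cv2.imread('pics/w1.png');cv2.imwrite('pics/w1c.png',cv2.resize(im[170:280,260:380],None,fx=6,fy=6,interpolation=cv2.INTER_CUBIC)[:600])
cv2.imwrite('pics/w1c.png',cv2.resize(im[180:280,270:370],None,fx=6,fy=6,interpolation=cv2.INTER_CUBIC))
```

```text
(no output)
```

View pics/w1c.png

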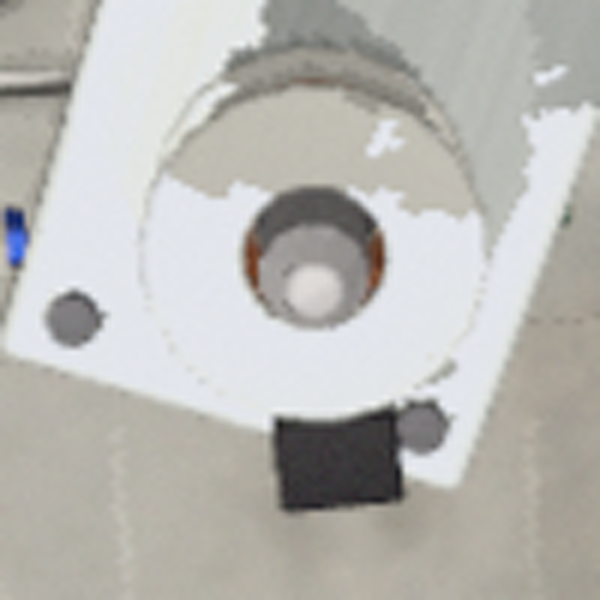

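Run:
```python
from h import *
w=np.load('w1.npz');c=(w['K'],w['R'],w['t'])
g=lambda u,v,z=64:atz(c,270+u/6,180+v/6,z)
ctr=g(315,256);fl=g(315.5,250);print(ctr,fl)
A,B,C,D=[g(*q) for q in((276,422),(392,409),(402,500),(284,510))]
print([np.round(x,1) for x in(A,B,C,D)])
print('tip',g(316,287,81))
l=(A+D)/2-(B+C)/2;print(np.linalg.norm(l),np.linalg.norm(C-B))
print('yaw from width',np.arctan2(-l[0],l[1]) ) # left edge = ? 
m=(A+B)/2;n=(C+D)/2;print(np.arctan2(*(n-m)[1::-1]))
for q in (m,n,(A+B+C+D)/4): print(np.arctan2(*(q-ctr)[1::-1]),np.linalg.norm(q-ctr))
```

```text
[571.16194281 399.53823751  64.        ] [570.26960757 399.19705131  64.        ]
[array([598.2, 405.7,  64. ]), array([588.5, 421.2,  64. ]), array([601.6, 429.4,  64. ]), array([611.3, 413.2,  64. ])]
tip [570.91721499 399.55101882  81.        ]
18.5881877830095 15.526880632500877
yaw from width -2.5918710537297596
0.5422516557304228
0.5589599831995158 26.177256401940166
0.552804052896664 41.44706953461313
0.5551870004949105 33.81201096882925
```

Emit:
carry_out(motion=[[1,[0.045,0.2,0.005],-0.035],[1,[0.045,0.5,0.005],-0.035],[1,[0.045,0.8,0.005],-0.035],[1,[0.045,1.0,0.005],-0.035],[1,[0.045,1.0,0.005],-0.035],[1,[0.045,1.0,0.005],-0.035]])

```text
t: 3.6
tcp_pos: [571.9, 398.3, 131.5]
ee_rot: [[0.85, -0.0, -0.527], [0.527, -0.0, 0.85], [-0.0, -1.0, 0.0]]
ft_force: [-0.6, 0.8, 0.4]
width: 0.999
```

Run:
```python
from h import *
s=sensors.read_state();cw=cal('wrist');im=imaging.capture('wrist')
np.savez('w2.npz',K=cw[0],R=cw[1],t=cw[2],im=im)
cv2.imwrite('pics/w2.png',im[:,:,::-1]);print(s['t'],s['tcp_pos'],s['ee_rot'])
print(proj(cw,[[571,399.4,64]]))
```

```text
3.6 [571.94352378 398.27692836 131.53907364] [[ 8.50039453e-01 -2.76322770e-04 -5.26718949e-01]
 [ 5.26718969e-01 -7.58112415e-07  8.50039486e-01]
 [-2.35284577e-04 -9.99999962e-01  1.44900019e-04]]
[[323.89711899 258.05920384]]
```

View pics/w2.png

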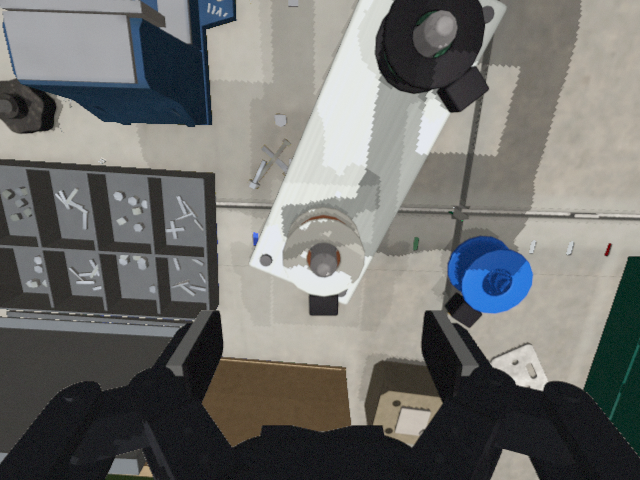

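Emit:
carry_out(motion=[[1,[0,0.2,0.012],0],[1,[0,0.5,0.012],0],[1,[0,0.8,0.012],0],[1,[0,1.0,0.012],0],[1,[0,1.0,0.012],0],[1,[0,1.0,0.012],0]])

```text
t: 4.25
tcp_pos: [572.6, 399.7, 33.3]
ee_rot: [[0.85, 0.002, -0.527], [0.527, 0.001, 0.85], [0.003, -1.0, -0.0]]
ft_force: [-0.5, 0.2, -0.6]
width: 1.001
```

Emit:
carry_out(motion=[[1,[0,0.09,0],0],[1,[0,0.09,0],0],[0.72,[0,0.09,0],0],[0.72,[0,0.09,0],0],[0.72,[0,0.09,0],0],[0.72,[0,0.09,0],0]], force=60)

```text
t: 4.85
tcp_pos: [571.7, 399.0, 22.6]
ee_rot: [[0.85, 0.0, -0.527], [0.527, 0.0, 0.85], [0.0, -1.0, -0.0]]
ft_force: [-0.0, -0.8, 0.0]
width: 0.722
```

Run:
```python
from h import *
s=sensors.read_state();im=imaging.capture('wrist')
cv2.imwrite('pics/w3.png',im[:,:,::-1]);print(s['t'],s['tcp_pos'],s['width'],s['ft_force'])
```

```text
4.85 [571.68582628 399.02690349  22.56964563] 0.7220015775019194 [-0.03023493 -0.79096306  0.01893205]
```

View pics/w3.png

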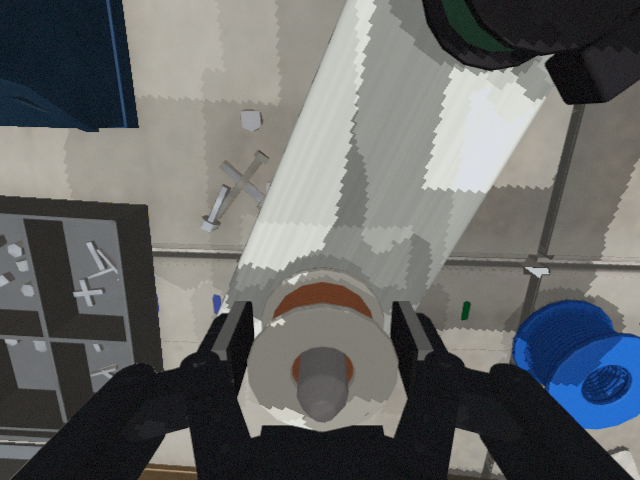

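The coil sits centred between the pads, with flange edges at (247,365) and (397,365). Closing.

Emit:
carry_out(motion=[[0.3,[0,0,0],0],[0.3,[0,0,0],0],[0.3,[0,0,0],0],[0.3,[0,0,0],0],[0.3,[0,0,0],0],[0.3,[0,0,0],0]], force=70)

```text
t: 5.5
tcp_pos: [572.0, 399.2, 22.9]
ee_rot: [[0.85, 0.001, -0.527], [0.527, 0.001, 0.85], [0.001, -1.0, -0.0]]
ft_force: [0.2, -0.6, 5.1]
width: 0.623
```

Run:
```python
from h import *
s=sensors.read_state();im=imaging.capture('wrist')
cv2.imwrite('pics/w4.png',im[:,:,::-1]);print(s['t'],s['tcp_pos'],s['width'],s['ft_force'],s['wrist_torque'])
```

```text
5.5 [571.95511107 399.24657373  22.91616137] 0.6227435110994062 [ 0.1502905  -0.63778002  5.13753787] [ 0.07300431  0.01672705 -0.04207396]
```

View pics/w4.png

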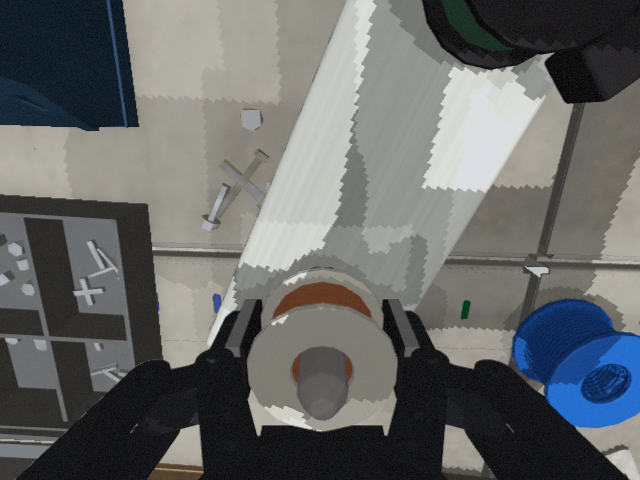

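Gripped: the opening reads about 53 mm against the 54 mm flange. Lifting straight up.

Emit:
carry_out(motion=[[0.3,[0,-0.05,0],0],[0.3,[0,-0.15,0],0],[0.3,[0,-0.3,0],0],[0.3,[0,-0.45,0],0],[0.3,[0,-0.6,0],0],[0.3,[0,-0.75,0],0],[0.3,[0,-0.9,0],0],[0.3,[0,-1.0,0],0]])

```text
t: 6.35
tcp_pos: [572.2, 399.4, 124.8]
ee_rot: [[0.85, 0.002, -0.527], [0.527, 0.001, 0.85], [0.002, -1.0, -0.0]]
ft_force: [0.4, 0.7, -0.8]
width: 0.629
```

Run:
```python
from h import *
s=sensors.read_state()
for n in('wrist','scene'):
    im=imaging.capture(n);cv2.imwrite(f'pics/{n}5.png',im[:,:,::-1])
print(s['t'],s['tcp_pos'],s['width'],s['ft_force'],s['wrist_torque'])
cv2.imwrite('pics/s5c.png',cv2.resize(im[150:300,190:350][:,:,::-1],None,fx=4,fy=4))
```

```text
6.35 [572.18828536 399.36412985 124.792358  ] 0.6287053239645373 [ 0.35248788  0.6806365  -0.83324905] [0.04488656 0.02670931 0.0350063 ]
```

View pics/wrist5.png

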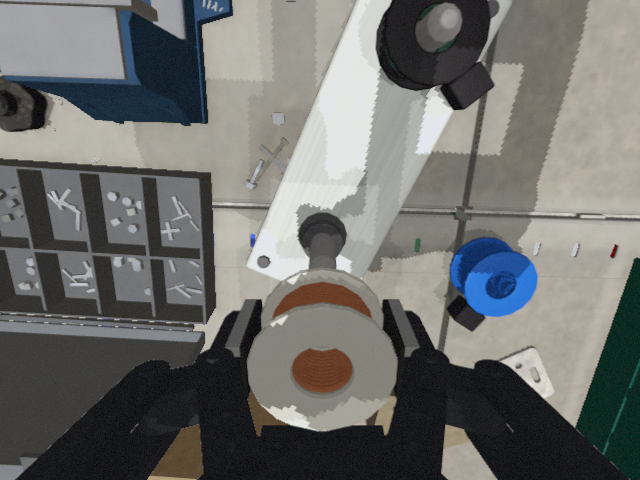

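View pics/s5c.png

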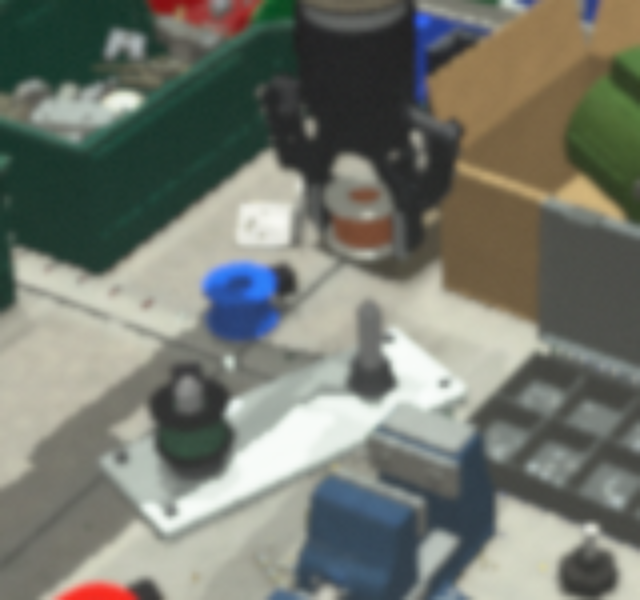

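Coil is clear of the spindle and upright. Raising it further and turning towards the lens heading.

Emit:
carry_out(motion=[[0.3,[0,-0.15,0],0],[0.3,[0,-0.4,0],0.02],[0.3,[0,-0.65,0],0.045],[0.3,[0,-0.9,0],0.075],[0.3,[0,-1.0,0],0.105],[0.3,[0,-1.0,0],0.13],[0.3,[0,-1.0,0],0.146],[0.3,[0,-1.0,0],0.146]])

```text
t: 7.25
tcp_pos: [571.3, 398.9, 222.2]
ee_rot: [[0.995, -0.001, -0.097], [0.097, -0.0, 0.995], [-0.001, -1.0, -0.0]]
ft_force: [-0.5, 0.3, -1.3]
width: 0.625
```

Emit:
carry_out(motion=[[0.3,[-0.05,-0.05,-0.1],0],[0.3,[-0.12,-0.12,-0.25],0],[0.3,[-0.2,-0.15,-0.45],0],[0.3,[-0.2,-0.15,-0.65],0],[0.3,[-0.2,-0.15,-0.85],0],[0.3,[-0.2,-0.15,-1.0],0]])

```text
t: 7.85
tcp_pos: [561.5, 295.5, 237.1]
ee_rot: [[0.995, -0.0, -0.096], [0.096, -0.0, 0.995], [-0.0, -1.0, -0.0]]
ft_force: [-1.6, -0.1, -1.1]
width: 0.622
```

Emit:
carry_out(motion=[[0.3,[-0.1,0,-0.2],0],[0.3,[-0.15,0,-0.4],0],[0.3,[-0.2,0,-0.6],0],[0.3,[-0.2,0,-0.8],0],[0.3,[-0.2,0,-1.0],0]])

```text
t: 8.35
tcp_pos: [551.0, 194.5, 237.0]
ee_rot: [[0.995, -0.0, -0.096], [0.096, -0.0, 0.995], [-0.0, -1.0, -0.0]]
ft_force: [-0.5, 0.3, -1.1]
width: 0.623
```

Run:
```python
from h import *
s=sensors.read_state()
print(s['t'],s['tcp_pos'],s['width'],s['ee_rot'],s['joint_pos'])
n='scene';im=imaging.capture(n);cv2.imwrite(f'pics/{n}6.png',im[:,:,::-1])
```

```text
8.35 [551.00374931 194.49772066 237.01529103] 0.6229420211166463 [[ 9.95351422e-01 -3.81263845e-04 -9.63088902e-02]
 [ 9.63088815e-02 -4.10752674e-05  9.95351495e-01]
 [-3.83447451e-04 -9.99999926e-01 -4.16523134e-06]] [ 2.11986822e-01 -4.64590189e-02  1.70274079e+00  4.02086594e-05
  1.48569225e+00 -1.45527133e+00]
```

View pics/scene6.png

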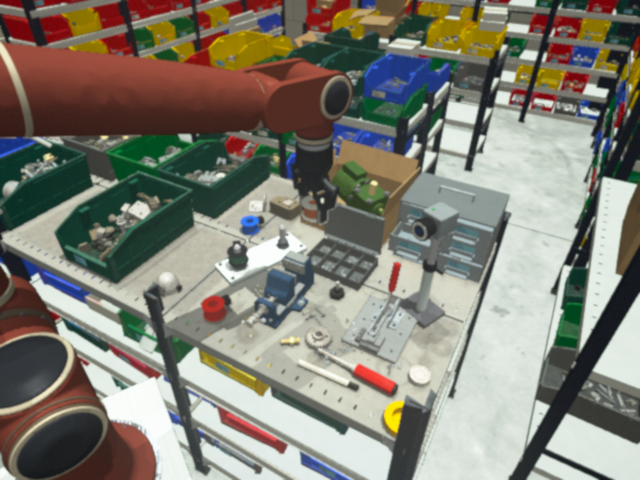

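Emit:
carry_out(motion=[[0.3,[0,0,-0.2],0],[0.3,[0,0,-0.4],0],[0.3,[0,0,-0.6],0],[0.3,[0,0,-0.8],0],[0.3,[0,0,-1.0],0]])

```text
t: 8.9
tcp_pos: [560.7, 95.2, 237.0]
ee_rot: [[0.995, -0.0, -0.096], [0.096, 0.0, 0.995], [-0.0, -1.0, 0.0]]
ft_force: [0.4, 0.2, -1.0]
width: 0.622
```

Emit:
carry_out(motion=[[0.3,[0,0,-0.2],0],[0.3,[0,0,-0.4],0],[0.3,[0,0,-0.6],0],[0.3,[0,0,-0.75],0],[0.3,[0,0,-0.88],0],[0.3,[0,0,-0.88],0],[0.3,[0,0,-0.88],0]])

```text
t: 9.6
tcp_pos: [569.2, 9.0, 237.2]
ee_rot: [[0.995, -0.0, -0.096], [0.096, 0.001, 0.995], [-0.0, -1.0, 0.001]]
ft_force: [-0.6, 0.7, -0.6]
width: 0.621
```

Run:
```python
from h import *
s=sensors.read_state()
print(s['t'],s['tcp_pos'],s['width'],s['joint_pos'])
for n in('scene','top','wrist'):
    im=imaging.capture(n);cv2.imwrite(f'pics/{n}7.png',im[:,:,::-1])
s=cv2.imread('pics/scene7.png');t=cv2.imread('pics/top7.png')
cv2.imwrite('pics/s7c.png',cv2.resize(s[160:300,330:490],None,fx=5,fy=4.28) if 0 else cv2.resize(s[170:290,330:490],None,fx=5,fy=5,interpolation=cv2.INTER_CUBIC))
cv2.imwrite('pics/t7c.png',cv2.resize(t[120:240,310:430],None,fx=5,fy=5,interpolation=cv2.INTER_CUBIC))
```

```text
9.6 [569.16402569   9.02538719 237.2333379 ] 0.6205597524134361 [-1.15142387e-01 -8.30774633e-02  1.73731046e+00  5.59422441e-04
  1.48757714e+00 -1.78228356e+00]
```

View pics/s7c.png

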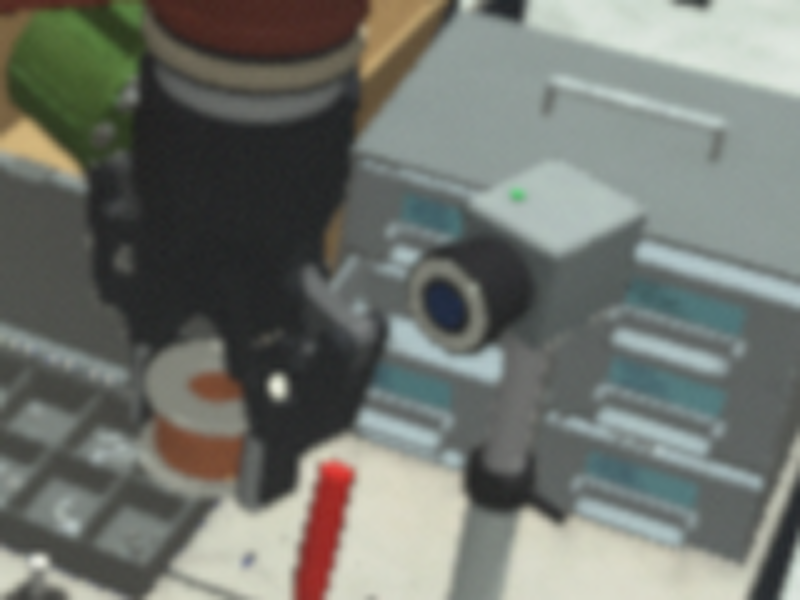

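View pics/t7c.png

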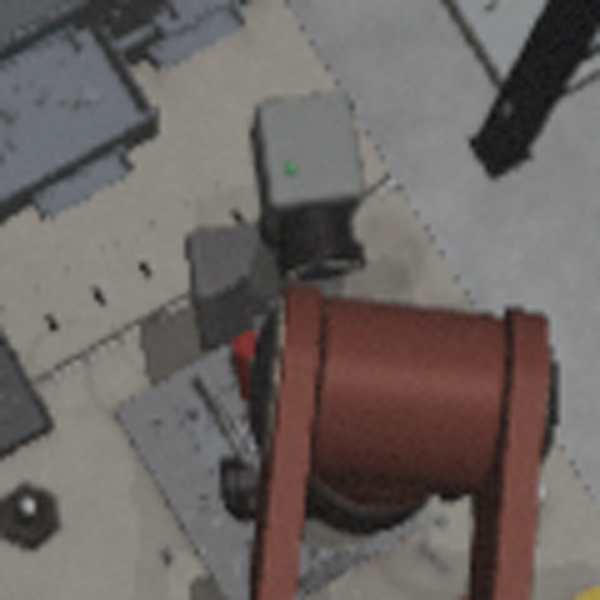

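View pics/wrist7.png

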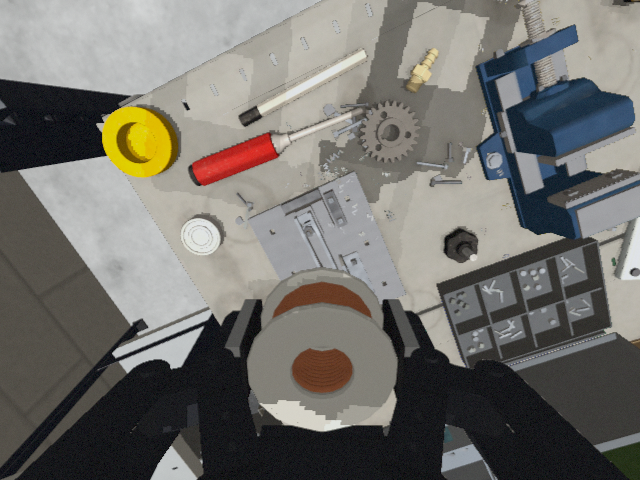

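```bash
cat > ov.py <<'E'
from h import *
import sys
def rz(a): c,s=np.cos(a),np.sin(a);return np.array([[c,-s,0],[s,c,0],[0,0,1]])
a=np.linspace(0,2*np.pi,40)
def circ(r,z):return np.c_[r*np.cos(a),r*np.sin(a),z+0*a]
def overlay(cam,img,out,crop,f,coil,head):
    c=cal(cam);x0,y0,w,h=crop;im=cv2.resize(cv2.imread(img)[y0:y0+h,x0:x0+w],None,fx=f,fy=f,interpolation=cv2.INTER_CUBIC)
    def dr(P,p,col):
        q=(proj(c,P@rz(p[3]).T+p[:3])+.5-[x0,y0])*f-.5
        cv2.polylines(im,[np.round(q*16).astype(np.int32)],False,col,1,cv2.LINE_AA,4)
    if coil is not None:
        for r,z in((27,34),(11,34),(27,0)):dr(circ(r,z),coil,(0,0,255))
    B=lambda z:np.array([[29,25,z],[29,-25,z],[-29,-25,z],[-29,25,z],[29,25,z]],float)
    dr(B(50),head,(0,255,255));dr(B(0),head,(0,255,255))
    for r in(10,22):
        C=np.c_[-61+0*a,r*np.cos(a),25+r*np.sin(a)];dr(C,head,(0,255,0))
    cv2.imwrite(out,im)
if __name__=='__main__':
    head=[747.3,21.1,236.2,.096];coil=[568.5,9.0,244.4,.096+.0]
    overlay('scene','pics/scene7.png','pics/o_s.png',(330,170,160,120),5,coil,head)
    overlay('top','pics/top7.png','pics/o_t.png',(340,120,80,60),8,None,head)
E
python3 ov.py
```

```text
(no output)
```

View pics/o_s.png

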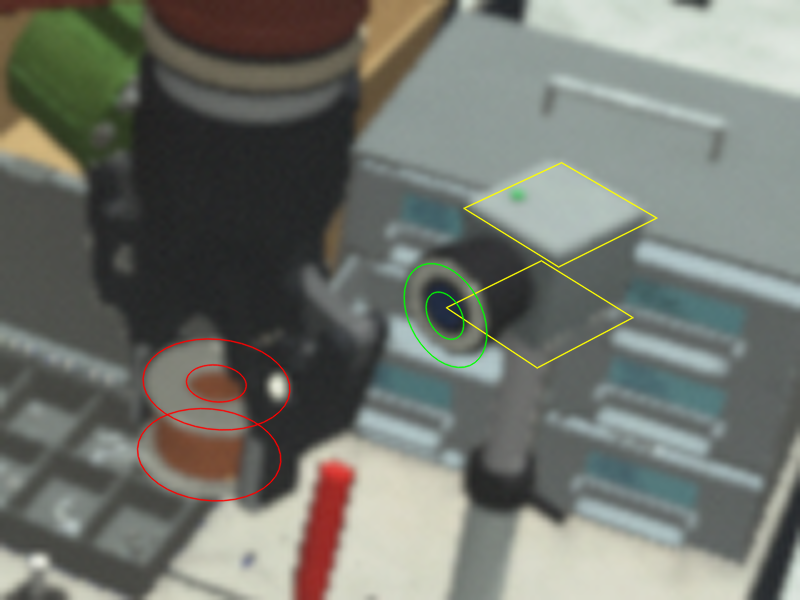

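View pics/o_t.png

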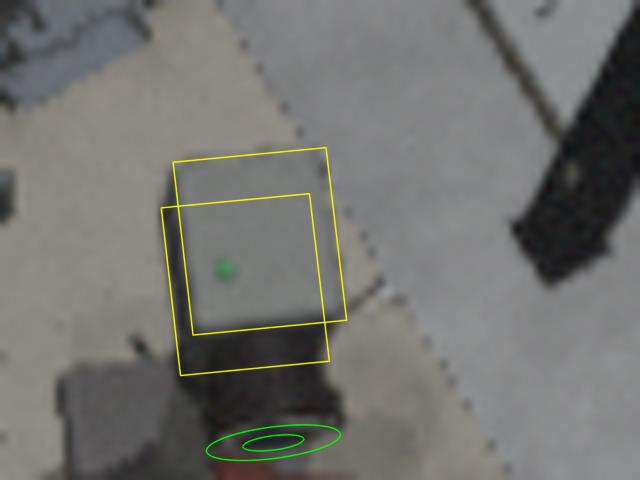

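```bash
cat > fit2.py <<'E'
from h import *
from ov import rz
from scipy.optimize import least_squares
ct=cal('top');cs=cal('scene')
pc=proj(ct,[571,399.4,64])[0];pg=None
off=np.array([237.2,231.6])-pc;print('top off',off,'scene off',np.array([435/6+210,186/6+200])-proj(cs,[571,399.4,64])[0])
P=np.array([[29,25,50],[29,-25,50],[-29,-25,50],[-29,25,50]],float)
T=np.array([[222,135],[350,130],[370,275],[240,285]])/7.+[330,120]
T2=np.array([[176,162],[325,150],[345,320],[192,333]])/8.+[340,120]
S=np.array([[555,158],[645,213],[558,260],[470,200]])/5.+[330,170]
L=np.array([[-61,0,25.]]);SL=np.array([[447,303]])/5.+[330,170]
for o in(off*0,off):
  def res(p):
    f=lambda Q:Q@rz(p[3]).T+p[:3]
    return np.r_[(proj(ct,f(P))+o-T).ravel(),(proj(ct,f(P))+o-T2).ravel(),(proj(cs,f(P))-S).ravel()*1.5,(proj(cs,f(L))-SL).ravel()*3]
  r=least_squares(res,[700,0,220,0.],loss='soft_l1');p=r.x;print('head',p.round(3),np.round(r.fun,1),'lens',rz(p[3])@L[0]+p[:3])
E
python3 fit2.py
```

```text
top off [1.33381738 0.91783709] scene off [0.48072998 0.74366922]
head [7.46584e+02 2.03870e+01 2.39619e+02 1.05000e-01] [-0.3  0.5  0.6 -0.8  0.5  0.1 -0.2  0.7 -0.6 -0.5 -0.1 -1.   0.2 -0.7
  0.1 -0.3  1.4 -1.1  3.3 -1.1  0.1 -0.3 -2.2  0.2 -1.6  3.3] lens [685.91854512  14.00693316 264.61881849]
head [7.49959e+02 2.34640e+01 2.36628e+02 1.05000e-01] [-0.2  0.5  0.6 -0.8  0.5  0.  -0.1  0.6 -0.5 -0.5 -0.1 -1.   0.2 -0.7
  0.2 -0.3  1.3 -0.9  3.  -1.1  0.  -0.4 -2.1  0.2 -1.4  3. ] lens [689.29384574  17.07967408 261.62844054]
```

Emit:
carry_out(motion=[[0.3,[-0.012,0.03,-0.025],0],[0.3,[-0.024,0.06,-0.05],0],[0.3,[-0.024,0.064,-0.05],0],[0.3,[-0.024,0.064,-0.05],0],[0.3,[-0.024,0.064,-0.05],0],[0.3,[-0.024,0.064,-0.05],0],[0.3,[-0.024,0.064,-0.05],0],[0.3,[-0.024,0.064,-0.05],0]])

```text
t: 10.55
tcp_pos: [567.3, 3.7, 231.0]
ee_rot: [[0.995, 0.0, -0.097], [0.097, -0.0, 0.995], [0.0, -1.0, -0.0]]
ft_force: [-0.3, 0.3, -1.0]
width: 0.629
```

Run:
```python
from h import *
from ov import *
s=sensors.read_state();cw=cal('wrist')
p=s['tcp_pos'];print(s['t'],p,s['width'],s['qd'],s['ft_force'])
print('coil top by wrist',atz(cw,322.5,370,p[2]+7.2+34))
for n in('scene','wrist'):
    im=imaging.capture(n);cv2.imwrite(f'pics/{n}8.png',im[:,:,::-1])
R=s['ee_rot'];co=list(p-.7*R[:,0]+[0,0,7.2])+[np.arctan2(R[1,0],R[0,0])];print(co)
f=np.array(co[:3])+rz(co[3])@[42,0,25];print('face in lens',rz(.1).T@(f-[688,16,263]))
overlay('scene','pics/scene8.png','pics/o_s8.png',(330,170,160,120),5,co,[748.7,22.1,238,.1])
for o in imaging.outline_of('scene','copper_coil_terminals')[:3]: print(o['p'],o['rect'])
```

```text
10.55 [567.32942578   3.72792509 231.01934907] 0.6291135345933763 [-3.13158571e-05 -9.50231282e-04 -5.65200558e-04 -2.01781847e-03
  2.18206254e-03 -1.06259131e-03] [-0.34463895  0.27514823 -0.99081707]
coil top by wrist [565.77404851   3.81204797 272.21934907]
[np.float64(566.6326938068597), np.float64(3.6603637025165328), np.float64(238.21921718036154), np.float64(0.09666675128475696)]
face in lens [-79.99311656  -0.30147285   0.21921718]
0.97 [200.9, 294.7, 231.2, 317.1]
0.89 [358.7, 239.6, 381.1, 273.2]
0.6 [408.2, 367.4, 429.9, 388.9]
```

View pics/o_s8.png

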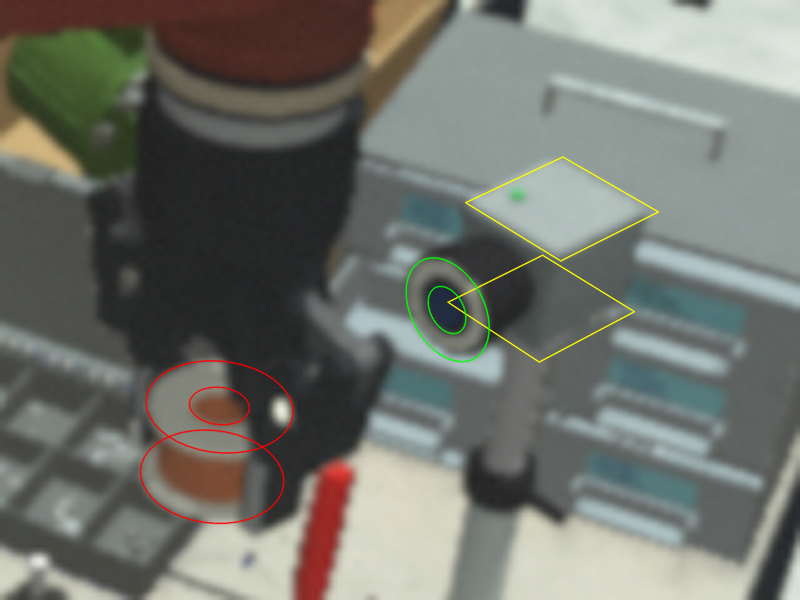

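View pics/wrist8.png

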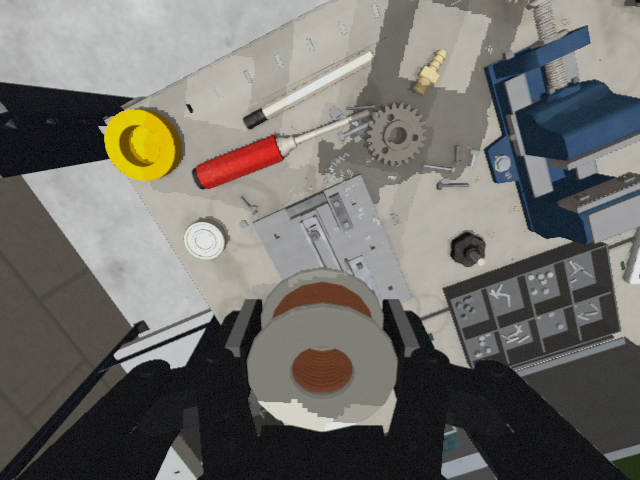

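Run:
```python
from rig import workorder,sensors
print(workorder.sign_off());s=sensors.read_state();print(s['t'],s['tcp_pos'],s['width'])
```

```text
the job is handed in; nothing more can be done
None
the job is handed in; nothing more can be done
```

I slid the copper coil straight up off its spindle and carried it upright to the inspection camera. I handed the job in at about t = 10.6 s with the gripper still holding it.

**Final position:** by my last calculation, the terminal face is 80 mm in front of the lens, within about 0.5 mm of the axis sideways and in height. Its turn is within about 0.01 rad of the lens. The arm was at rest, with the gripper opening reading about 53 mm on the 54 mm flange. Nothing other than the coil appears to have been touched.

**Checks that disagreed or are uncertain:**
- **Coil position:** before the grasp, the top camera placed the coil about 4 mm in y away from where the wrist camera did. I used the wrist camera, and the grasp came out centred.
- **Lens position:** the estimates varied by about 3–4 mm between the top and scene cameras. The last scene picture suggests the lens is 2–3 mm higher than I assumed. That is well inside the 15 mm allowance, so I left it.
- **Terminal block:** once the coil was gripped, the fingers hid the block from view. Its direction is taken from the measurement before the grasp (0.55 rad), on the basis that the coil looked unmoved in the gripper in later wrist pictures.

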